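Release the filings drawer of a bench filing block

ROBOT

A 7-joint arm with a two-finger parallel gripper is mounted at the origin on the work surface. World frame = base frame: x ahead of the robot, y to its left, z up, the work surface at z = 0. Lengths are in m, angles in rad, forces in N, time in s.
With the tool pointing down it reaches from about 0.425 to 0.825 m from the base axis. Payload 3.6 kg.
Tool frame: the origin (TCP) lies between the finger pads; the fingertips stand 25 mm ahead of it and the grasp point (between the pads) lies 6 mm ahead of it (arm.tcp_to_tips is the z of the fingertips in the tool frame, in m); z points along the fingers, y is the line along which they close (so a half turn about z gives the same grasp; the last joint's range is limited). The gripper opens to 85 mm and grips with 20 to 120 N. Pads are 22 mm wide; open, the fingers measure 114 mm over their backs; the gripper's body (76 mm by 85 mm) begins 54 mm behind the grasp point. The pads swing forward as they close: fully open they stand 13 mm farther back than shut.
Start: joints at [1.292, 0.615, -0.013, 1.423, 0.008, 1.103, -0.04], TCP at [0.163, -0.629, 0.256] pointing down, gripper open.
Joint ranges: [-3.12, 3.12], [-0.3, 2.06], [-1.34, 1.32], [0.26, 2.42], [-1.36, 4.5], [0.01, 1.98], [-2.84, 2.84]. Speed limits (rad/s): [2.79, 2.79, 3.14, 3.14, 3.14, 3.14, 3.14].

INTERFACE

Orientations are given as a rotation vector (axis times angle).
In Python, from bench import arm gives the robot as it stands.
- The arm moves only by the tool send_rows, never from a script. Its argument "increments" is a list of rows, each an object with "grip": the closure in counts, from 0 (fully open) to 255 (shut); "delta_pos": the shift along the world's x, y, z in cm, a list of three; "turn": the turn about the world's z in degrees. In form: [{"grip": grip, "delta_pos": [x, y, z], "turn": turn}, ...]. A call has 1 to 8 rows; each row is the pose to reach, as a shift and turn from the pose commanded when the call began; what a row does not reach only later rows make up. A row lasts 1/10 s, in which the tool goes at most 50 mm and 8.59 degrees, less where a joint would pass 70% of its speed; a pose out of reach is approached as far as the arm can. A call with a gripper value outside its range is refused whole. The fingers move at their own pace and stop on an object; "squeeze" is the grip in N (left out, the last holds). Time passes only in rows, so rows that repeat a pose let the fingers close. It gives the time, the measured TCP pose, the force, the opening and the grip force at its end, in the units of the state.
- arm.get_obs(): the state, without advancing time (a new reading comes with each control period).
- arm.snapshot(name): name is "scene" or "top" or "wrist"; returns (picture, depth): 384x512x3 uint8, red, green, blue; 384x512 float32, m along the optical axis (not along the pixel's ray), 0 where there is no reading.
- arm.calibration(name): a dict with "fovy" (degrees; the focal length in pixels is half the picture's height over the tangent of half this angle, whatever the lens; pixels are square), "cx", "cy" (the principal point, pixels), "T" (4x4, takes a point from camera to world coordinates); the wrist camera has in their place "mount" (4x4, takes a point from camera to tool coordinates, whose origin is the TCP and whose axes are the flange's). Camera axes: x right, y down, z forward; pixel columns grow to the right and rows downward; lengths in m; the calibration is good to about 2 mm. A picture is of the moment at which its call begins: read the wrist's pose just before it. calibration takes no time and is no camera call.
- arm.job_done(): hands the job in; it is judged then, once.
The state is a dict: "time_s": time; "joint_positions": joint angles; "qd": joint speeds; "tau": joint torques, N m; "tcp_pos": TCP position; "eef_rot": TCP orientation; "ft_force": force on the tool from outside, world axes, zero at the start; "ft_torque": the same for the moment, N m; "finger_gap": finger opening in m; "gripper_force": force on a finger pad.
Only numpy, scipy, OpenCV 4.12 (cv2) and the standard library are available. Lean on these libraries where they do the work, as an engineer would, in place of code of your own. Each camera call takes 0.05 s, during which the arm holds its last target. There are 200 camera calls.

TASK

The filings drawer of the green bench filing block is locked by the knurled captive screw on its top, which a spring holds down. Pull the screw up against its spring until you feel its thread take in the bush, unscrew it (counter-clockwise) all the way up to its stop so that it stays up by itself, and only then pull the drawer fully open by its knob. Leave the other things on the bench as they are.

Things in the scene. Friction and masses are not known exactly. Their poses are not given: they have to be found in the camera images.
- filing_block: bench filing block, bolted to the bench: green cast body, dark steel top plate, 150 (x, front to back) x 200 (y) x 62 mm high; origin at the centre of its underside on the bench, x to its back, y to its left, z up. On its top's left half a wooden bench pin under a steel strap (x -75 to 50, y -9 to 69 mm, up to 30 mm above the top plate).
- screw_head (a point): centre of the knurled steel head of the captive screw, on its upright axis: at x 30, y -60 mm on the block, 25 mm above the top plate (87 mm above the bench) while the screw is down; it rises with the screw. The head is a disc 28 mm in diameter, 18 mm high, with a dark slot across its top.
- screw_bush (a point): centre of the top of the fixed steel bush under the head, 22 mm in diameter (27 over its hexagon foot), 14 mm high. The screw's coarse two-start right-hand thread rises 18 mm a turn in it, counter-clockwise seen from above going up. The starts lie half a turn apart, at an angle that is not known.
- screw_lift (a joint): screw's lift, m: 0 = down, drawer locked; 0.0185 = out at its stop. Spring 6 N (down) to 10 N (out). Pulled straight up it meets the thread at 3 to 12 mm. Kept pulled up against it (5-12 N over the spring) and turned counter-clockwise, it takes within half a turn, at 10 to 12 mm; let go before, it drops (angle kept), after, it stays. 0.4 turn more to the stop. Drawer free above 14 mm.
- drawer_knob (a point): centre of the gripping disc of the drawer's round steel knob, 28 mm in diameter and 16 mm thick on an axis along the block's x, 36 mm in front of (-x) the block's front face, midway across it, 31.5 mm above the bench; it moves with the drawer. The neck behind it is 12 mm in diameter.
- drawer (a joint): how far the filings drawer is open, in m: 0 = closed, 0.060 = fully open at its stop. It opens along the block's -x (towards the robot side), needs about 2 N, stays where it is left, and has 1 mm of play while locked.
- needle_file: loose needle file, 140 mm long, 9 mm wide and high, with a black handle, lying on the block's top plate left of the bench pin; origin under its middle
- hammer: loose riveting hammer, 260 mm long, 30 mm high, wooden handle and dark steel and blue head; origin under its middle, head to +x
- brass_strip: loose flat brass strip, 190 x 22 x 4 mm; origin under its centre
- glue_bottle: standing white glue bottle with a pointed cap, 52 mm in diameter, 128 mm high; origin under its centre
- caliper: loose digital caliper, 170 mm long, 75 mm wide over its jaws, 14 mm high; origin under its middle
- steel_block: loose steel bench block, 90 x 90 x 24 mm, 1.5 kg; origin under its centre
- bur_jar: standing glass jar with a steel lid, 54 mm in diameter, 60 mm high; origin under its centre

How it is judged:
On the way:
1. the screw stands fully out by itself (more than 16.5 of 18.5 mm, not held) while the drawer is still shut (value of joint screw_lift above 0.0165 m and value of joint drawer below 0.008 m and contact force between the fingers and filing_block below 0.1 N), for 0.2 s.
At the end, for the whole second after the job is handed in: the screw stands fully out by itself (lift more than 16.5 of 18.5 mm) and the drawer is fully open (more than 52 of 60 mm) and at rest (value of joint screw_lift above 0.0165 m and value of joint drawer above 0.052 m and velocity of joint drawer below 0.01 m/s); the robot touches nothing.
It fails at once if a bystander is moved by more than 25 mm (distance of any of needle_file, hammer, brass_strip, glue_bottle, caliper, steel_block, bur_jar from where it was at the start of the episode above 0.025 m).
It fails at once if the standing bottle or jar is tipped (angle between any of glue_bottle, bur_jar's own z axis and vertical above 0.5 rad).
It also fails if it takes over 70 s, if anything falls off the work surface, if the arm or the gripper's body presses on something with over 40 N, if the wrist force passes 120 N, or if a joint passes its speed limit or range.

## Working session

There is one attempt and no reset: what is moved stays moved. The work goes in short steps, Python scripts to look and compute and a tool call to move; the robot and the scene stay as the last step left them, time stands still between calls to the robot, and variables do not carry over. Pictures are saved under pics/ and viewed, at most 10 in all, crops included, and the job is handed in when it is done.

Besides the shell and the picture viewer there is one more tool, called after "Call:" as name([rows], argument=value, ...), one row to a line, values as JSON. send_rows: Moves the arm, as the interface text tells. Its arguments: {"type":"object","properties":{"increments":{"type":"array"},"squeeze":{"type":"number"}},"required":["increments"]}

```bash
mkdir -p pics
cat > h.py <<'E'
import numpy as np, cv2
from scipy.spatial.transform import Rotation as R
from bench import arm
def cam(name):
    c=arm.calibration(name); f=192/np.tan(np.radians(c["fovy"])/2)
    if "T" in c: T=np.array(c["T"])
    else:
        o=arm.get_obs(); W=np.eye(4); W[:3,:3]=R.from_rotvec(o["eef_rot"]).as_matrix(); W[:3,3]=o["tcp_pos"]; T=W@np.array(c["mount"])
    return f,c["cx"],c["cy"],T
def snap(name):
    k=cam(name); p,d=arm.snapshot(name); return p,d,k
def plane(k,u,v,z):
    f,cx,cy,T=k; r=T[:3,:3]@np.array([(u-cx)/f,(v-cy)/f,1]); return T[:3,3]+r*(z-T[2,3])/r[2]
def cloud(d,k):
    f,cx,cy,T=k; v,u=np.mgrid[:d.shape[0],:d.shape[1]]
    P=np.stack([(u-cx)/f*d,(v-cy)/f*d,d],-1); return P@T[:3,:3].T+T[:3,3]
def save(p,n): cv2.imwrite("pics/"+n,p[:,:,::-1])
E
python3 - <<'E'
from h import *
for n in("scene","top"):
    p,d,k=snap(n); save(p,n+"0.png"); np.savez(n+"0.npz",p=p,d=d,k0=np.array(k[:3]),T=k[3]); print(n,k[0],k[3].round(3).tolist())
o=arm.get_obs(); print(o)
E
```

```text
scene 357.17555988955684 [[-0.818, 0.471, -0.33, 0.931], [0.575, 0.684, -0.45, 0.448], [0.013, -0.557, -0.83, 0.941], [0.0, 0.0, 0.0, 1.0]]
top 390.25669269957825 [[-0.027, -0.995, 0.101, 0.516], [-1.0, 0.028, 0.013, 0.003], [-0.016, -0.1, -0.995, 1.05], [0.0, 0.0, 0.0, 1.0]]
{'time_s': 0.1, 'joint_positions': array([ 1.29145995,  0.61583258, -0.01262735,  1.42475205,  0.00810956,
        1.10343619, -0.04040592]), 'qd': array([ 0.00268404, -0.00228679,  0.00011185, -0.00418808,  0.00107265,
        0.00037517, -0.00041171]), 'tau': array([ 2.61085130e-03, -4.70374775e+01,  2.60370886e-01, -1.71569324e+01,
        1.00475026e-02,  5.83363959e-03,  8.96054047e-06]), 'tcp_pos': array([ 0.16245186, -0.62870691,  0.25524293]), 'eef_rot': array([-3.11417215e+00, -3.95913967e-01,  5.22578731e-04]), 'ft_force': array([ 0.28192181, -0.13742771, -0.50615924]), 'ft_torque': array([-0.0070965 , -0.07319632, -0.03520655]), 'gripper_force': 0.0, 'finger_gap': 0.08537023142011768}
```

View pics/scene0.png

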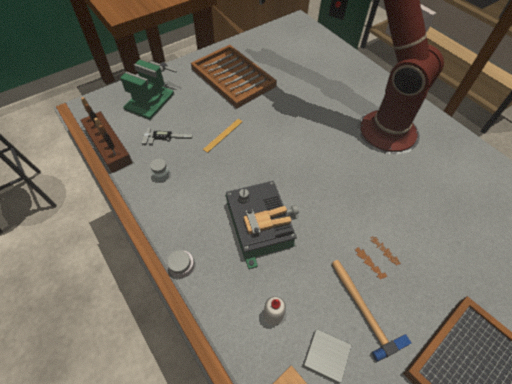

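View pics/top0.png

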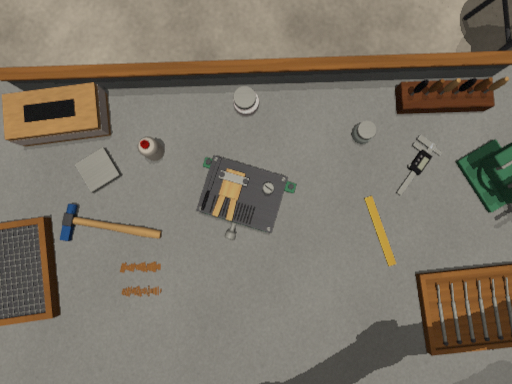

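The top view shows the block centred near (243,194), with the screw head at (268,188), the knob at (231,232) and the pin on the left. The jar, bottle, strip and others are well clear of it.

Run:
```python
from h import *
z=np.load("top0.npz"); k=(*z["k0"],z["T"]); C=cloud(z["d"],k)
m=((C[...,2]>.055)&(C[...,2]<.069)).astype(np.uint8); m[:140]=0;m[250:]=0;m[:,:185]=0;m[:,300:]=0
P=C[m>0]; r=cv2.minAreaRect(P[:,:2].astype(np.float32)*1000); print("plate",r,P[:,2].mean())
h=plane(k,268,188,.096); n=plane(k,231,232,.0315); print("head",h,"knob",n)
print(C[188,268],C[232,231])
print("mount",np.array(arm.calibration("wrist")["mount"]).round(3).tolist())
```

```text
plate ((607.4832763671875, 44.901161193847656), (200.007568359375, 150.250244140625), 71.63367462158203) 0.0618328964860282
head [ 0.61441301 -0.0211192   0.096     ] knob [0.50892414 0.07674887 0.0315    ]
[ 0.61440876 -0.02111816  0.09604139] [0.50903902 0.0756216  0.04699665]
mount [[0.001, -0.964, -0.265, 0.067], [1.0, 0.001, -0.0, -0.0], [0.0, -0.265, 0.964, -0.118], [0.0, 0.0, 0.0, 1.0]]
```

Call:
send_rows([
  {"grip": 0, "delta_pos": [2.8, 3.8, 0], "turn": -5},
  {"grip": 0, "delta_pos": [5.6, 7.6, 0], "turn": -10},
  {"grip": 0, "delta_pos": [8.4, 11.4, 0], "turn": -16},
  {"grip": 0, "delta_pos": [11.2, 15.2, 0], "turn": -21},
  {"grip": 0, "delta_pos": [14, 19, 0], "turn": -26},
  {"grip": 0, "delta_pos": [16.8, 22.8, 0], "turn": -32},
  {"grip": 0, "delta_pos": [19.6, 26.6, 0], "turn": -37},
  {"grip": 0, "delta_pos": [22.4, 30.4, 0], "turn": -42},
])

```text
time_s: 0.9
tcp_pos: [0.3873, -0.3235, 0.2561]
eef_rot: [-3.05, 0.753, 0.001]
ft_force: [1.4, 0.9, 0.6]
finger_gap: 0.0857
gripper_force: 0.0
```

Call:
send_rows([
  {"grip": 0, "delta_pos": [2.8, 3.8, 0], "turn": -5},
  {"grip": 0, "delta_pos": [5.6, 7.6, -0.5], "turn": -10},
  {"grip": 50, "delta_pos": [8.4, 11.4, -1], "turn": -16},
  {"grip": 100, "delta_pos": [11.2, 15.2, -1.5], "turn": -21},
  {"grip": 100, "delta_pos": [14, 19, -2], "turn": -26},
  {"grip": 100, "delta_pos": [16.8, 22.8, -2.5], "turn": -32},
  {"grip": 100, "delta_pos": [20, 26.6, -3], "turn": -37},
  {"grip": 100, "delta_pos": [23.0, 30.4, -3.5], "turn": -42},
])

```text
time_s: 1.7
tcp_pos: [0.6174, -0.0194, 0.2207]
eef_rot: [2.578, -1.795, -0.001]
ft_force: [1.0, -1.2, -0.4]
finger_gap: 0.052
gripper_force: 0.0
```

Call:
send_rows([
  {"grip": 100, "delta_pos": [0, 0, 0], "turn": 0},
  {"grip": 100, "delta_pos": [0, 0, 0], "turn": 0},
  {"grip": 100, "delta_pos": [0, 0, 0], "turn": 0},
  {"grip": 100, "delta_pos": [0, 0, 0], "turn": 0},
])

```text
time_s: 2.1
tcp_pos: [0.6159, -0.0235, 0.2216]
eef_rot: [2.578, -1.795, 0.001]
ft_force: [0.5, -0.8, 0.1]
finger_gap: 0.0519
gripper_force: 0.0
```

Run:
```python
from h import *
o=arm.get_obs(); print(o["joint_positions"].round(3),o["tcp_pos"],o["eef_rot"],o["finger_gap"],o["ft_force"])
print(R.from_rotvec(o["eef_rot"]).as_matrix().round(3))
p,d,k=snap("wrist"); save(p,"w1.png"); np.savez("w1.npz",p=p,d=d,k0=np.array(k[:3]),T=k[3])
C=cloud(d,k); m=((C[...,2]>.085)&(C[...,2]<.102)&(np.hypot(C[...,0]-.616,C[...,1]+.021)<.03)).astype(np.uint8)
P=C[m>0]; 
if len(P): print(len(P),cv2.minEnclosingCircle(P[:,:2].astype(np.float32)*1000),P[:,2].mean())
```

```text
[-0.166  0.607  0.281  1.579 -0.19   0.983 -2.614] [ 0.61585475 -0.02351343  0.22159866] [ 2.57757291e+00 -1.79450142e+00  6.07002279e-04] 0.05187130938736023 [ 0.52689433 -0.79996706  0.13678051]
[[ 0.347 -0.938 -0.   ]
 [-0.938 -0.347 -0.001]
 [ 0.001  0.    -1.   ]]
881 ((614.9266357421875, -21.02042007446289), 14.64090347290039) 0.09554131620248105
```

View pics/w1.png

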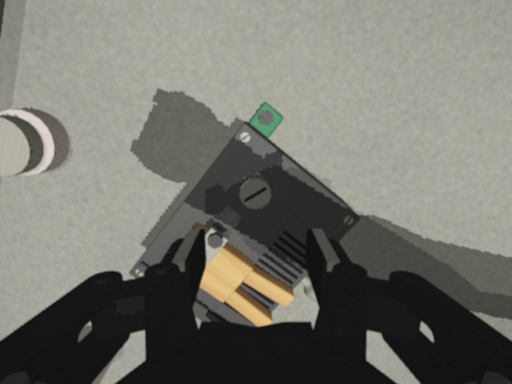

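The wrist view shows the head at (255,193). Its world position, (0.615,-0.021), agrees with the top camera and the block geometry, so I descend.

Call:
send_rows([
  {"grip": 100, "delta_pos": [-0.05, 0.25, -3], "turn": 0},
  {"grip": 100, "delta_pos": [-0.05, 0.25, -6], "turn": 0},
  {"grip": 100, "delta_pos": [-0.05, 0.25, -9], "turn": 0},
  {"grip": 100, "delta_pos": [-0.05, 0.25, -11], "turn": 0},
  {"grip": 100, "delta_pos": [-0.05, 0.25, -12.7], "turn": 0},
  {"grip": 100, "delta_pos": [-0.05, 0.25, -12.7], "turn": 0},
  {"grip": 100, "delta_pos": [-0.05, 0.25, -12.7], "turn": 0},
  {"grip": 100, "delta_pos": [-0.05, 0.25, -12.7], "turn": 0},
])

```text
time_s: 2.95
tcp_pos: [0.617, -0.0194, 0.0958]
eef_rot: [-2.579, 1.791, -0.004]
ft_force: [1.4, 0.0, 0.3]
finger_gap: 0.0518
gripper_force: 0.0
```

Call:
send_rows([
  {"grip": 120, "delta_pos": [-0.15, -0.15, -0.1], "turn": 0},
  {"grip": 140, "delta_pos": [-0.15, -0.15, -0.1], "turn": 0},
  {"grip": 200, "delta_pos": [-0.15, -0.15, -0.1], "turn": 0},
  {"grip": 255, "delta_pos": [-0.15, -0.15, -0.1], "turn": 0},
  {"grip": 255, "delta_pos": [-0.15, -0.15, -0.1], "turn": 0},
  {"grip": 255, "delta_pos": [-0.15, -0.15, -0.1], "turn": 0},
  {"grip": 255, "delta_pos": [-0.15, -0.15, -0.1], "turn": 0},
], squeeze=60)

```text
time_s: 3.65
tcp_pos: [0.6152, -0.0203, 0.0941]
eef_rot: [-2.58, 1.79, -0.002]
ft_force: [0.5, 0.5, 5.8]
finger_gap: 0.026
gripper_force: 59.0
```

Call:
send_rows([
  {"grip": 255, "delta_pos": [0, 0, 0.1], "turn": 0},
  {"grip": 255, "delta_pos": [0, 0, 0.2], "turn": 0},
  {"grip": 255, "delta_pos": [0, 0, 0.3], "turn": 0},
  {"grip": 255, "delta_pos": [0, 0, 0.3], "turn": 0},
])

```text
time_s: 4.05
tcp_pos: [0.6152, -0.0203, 0.0956]
eef_rot: [-2.581, 1.791, -0.002]
ft_force: [3.9, -1.0, -6.6]
finger_gap: 0.0261
gripper_force: 59.3
```

Call:
send_rows([
  {"grip": 255, "delta_pos": [0, 0, 0.1], "turn": 0},
  {"grip": 255, "delta_pos": [0, 0, 0.2], "turn": 0},
  {"grip": 255, "delta_pos": [0, 0, 0.2], "turn": 0},
])

```text
time_s: 4.35
tcp_pos: [0.6151, -0.0203, 0.0981]
eef_rot: [-2.581, 1.791, -0.002]
ft_force: [5.4, -0.5, -7.4]
finger_gap: 0.0264
gripper_force: 59.3
```

Call:
send_rows([
  {"grip": 255, "delta_pos": [0, 0, 0.1], "turn": 0},
  {"grip": 255, "delta_pos": [0, 0, 0.2], "turn": 0},
  {"grip": 255, "delta_pos": [0, 0, 0.2], "turn": 0},
])

```text
time_s: 4.65
tcp_pos: [0.6151, -0.0203, 0.1001]
eef_rot: [-2.581, 1.791, -0.002]
ft_force: [5.6, 0.2, -7.1]
finger_gap: 0.0265
gripper_force: 59.4
```

Call:
send_rows([
  {"grip": 255, "delta_pos": [0, 0, 0.1], "turn": 0},
  {"grip": 255, "delta_pos": [0, 0, 0.2], "turn": 0},
  {"grip": 255, "delta_pos": [0, 0, 0.2], "turn": 0},
])

```text
time_s: 4.95
tcp_pos: [0.6151, -0.0203, 0.1014]
eef_rot: [-2.581, 1.791, -0.002]
ft_force: [6.3, -0.1, -10.8]
finger_gap: 0.0261
gripper_force: 59.9
```

Call:
send_rows([
  {"grip": 255, "delta_pos": [0, 0, 0.1], "turn": 0},
  {"grip": 255, "delta_pos": [0, 0, 0.1], "turn": 0},
  {"grip": 255, "delta_pos": [0, 0, 0.1], "turn": 0},
])

```text
time_s: 5.25
tcp_pos: [0.6151, -0.0203, 0.1016]
eef_rot: [-2.581, 1.791, -0.002]
ft_force: [7.9, -1.2, -14.0]
finger_gap: 0.0262
gripper_force: 60.2
```

Call:
send_rows([
  {"grip": 255, "delta_pos": [0.1, 0, 0.06], "turn": 0},
  {"grip": 255, "delta_pos": [0.15, 0, 0.08], "turn": 5},
  {"grip": 255, "delta_pos": [0.15, 0, 0.11], "turn": 11},
  {"grip": 255, "delta_pos": [0.15, 0, 0.14], "turn": 17},
  {"grip": 255, "delta_pos": [0.15, 0, 0.17], "turn": 23},
  {"grip": 255, "delta_pos": [0.15, 0, 0.2], "turn": 29},
])

```text
time_s: 5.85
tcp_pos: [0.6148, -0.0205, 0.103]
eef_rot: [2.948, -1.081, -0.005]
ft_force: [4.8, -0.2, -13.7]
finger_gap: 0.0259
gripper_force: 60.3
```

Run:
```python
from h import *
o=arm.get_obs(); print(o["joint_positions"].round(3),o["ft_torque"])
```

```text
[-0.057  0.738  0.092  1.685 -0.092  0.726 -2.194] [-0.03738625 -1.17044439  0.00743338]
```

Call:
send_rows([
  {"grip": 255, "delta_pos": [0, 0, 0.04], "turn": 7},
  {"grip": 255, "delta_pos": [0, 0, 0.08], "turn": 14},
  {"grip": 255, "delta_pos": [0, 0, 0.12], "turn": 21},
  {"grip": 255, "delta_pos": [0, 0, 0.15], "turn": 28},
  {"grip": 255, "delta_pos": [0, 0, 0.18], "turn": 35},
  {"grip": 255, "delta_pos": [0, 0, 0.22], "turn": 42},
])

```text
time_s: 6.45
tcp_pos: [0.6145, -0.0213, 0.1051]
eef_rot: [3.14, 0.048, -0.007]
ft_force: [5.5, -0.2, -14.4]
finger_gap: 0.0261
gripper_force: 60.4
```

Call:
send_rows([
  {"grip": 255, "delta_pos": [0, 0, 0.04], "turn": 7},
  {"grip": 255, "delta_pos": [0, 0, 0.07], "turn": 14},
  {"grip": 255, "delta_pos": [0, 0, 0.1], "turn": 21},
  {"grip": 255, "delta_pos": [0, 0, 0.14], "turn": 28},
  {"grip": 255, "delta_pos": [0, 0, 0.18], "turn": 35},
])

```text
time_s: 6.95
tcp_pos: [0.6148, -0.0219, 0.1069]
eef_rot: [2.981, 0.99, -0.007]
ft_force: [5.4, -0.4, -15.0]
finger_gap: 0.0263
gripper_force: 60.4
```

Call:
send_rows([
  {"grip": 255, "delta_pos": [0, 0, 0.04], "turn": 7},
  {"grip": 255, "delta_pos": [0, 0, 0.07], "turn": 14},
  {"grip": 255, "delta_pos": [0, 0, 0.1], "turn": 21},
  {"grip": 255, "delta_pos": [0, 0, 0.14], "turn": 28},
  {"grip": 255, "delta_pos": [0, 0, 0.18], "turn": 35},
  {"grip": 255, "delta_pos": [0, 0, 0.21], "turn": 42},
])

```text
time_s: 7.55
tcp_pos: [0.6154, -0.0222, 0.1089]
eef_rot: [2.428, 1.993, -0.005]
ft_force: [6.4, 0.7, -15.4]
finger_gap: 0.0265
gripper_force: 60.5
```

Call:
send_rows([
  {"grip": 255, "delta_pos": [0, 0, 0.04], "turn": 7},
  {"grip": 255, "delta_pos": [0, 0, 0.07], "turn": 14},
  {"grip": 255, "delta_pos": [0, 0, 0.1], "turn": 21},
  {"grip": 255, "delta_pos": [0, 0, 0.14], "turn": 28},
  {"grip": 255, "delta_pos": [0, 0, 0.18], "turn": 35},
  {"grip": 255, "delta_pos": [0, 0, 0.21], "turn": 42},
])

```text
time_s: 8.15
tcp_pos: [0.616, -0.022, 0.1111]
eef_rot: [1.553, 2.731, -0.003]
ft_force: [7.7, 1.3, -15.4]
finger_gap: 0.0262
gripper_force: 60.4
```

Run:
```python
from h import *
o=arm.get_obs(); print(o["joint_positions"].round(3),o["ft_torque"],o["ft_force"],o["tcp_pos"],o["eef_rot"])
```

```text
[ 0.389  0.822 -0.682  1.662  0.637  0.893 -0.014] [ 2.47162178e-01 -1.68656368e+00  1.28892538e-03] [  7.7498629    1.25036061 -15.4023313 ] [ 0.61601816 -0.02204731  0.1110751 ] [ 1.55281774  2.73081287 -0.00340463]
```

Call:
send_rows([
  {"grip": 255, "delta_pos": [0, 0, 0.03], "turn": 6},
  {"grip": 255, "delta_pos": [0, 0, 0.06], "turn": 12},
  {"grip": 255, "delta_pos": [0, 0, 0.08], "turn": 18},
  {"grip": 255, "delta_pos": [0, 0, 0.11], "turn": 24},
])

```text
time_s: 8.55
tcp_pos: [0.6163, -0.0217, 0.113]
eef_rot: [0.952, 2.993, -0.003]
ft_force: [6.7, 0.9, -11.0]
finger_gap: 0.0264
gripper_force: 60.6
```

Call:
send_rows([
  {"grip": 255, "delta_pos": [0, 0, 0.02], "turn": 4},
  {"grip": 255, "delta_pos": [0, 0, 0.04], "turn": 8},
  {"grip": 255, "delta_pos": [0, 0, 0.04], "turn": 12},
  {"grip": 255, "delta_pos": [0, 0, 0.04], "turn": 12},
])

```text
time_s: 8.95
tcp_pos: [0.6164, -0.0216, 0.1131]
eef_rot: [0.638, 3.076, -0.002]
ft_force: [6.8, 2.4, -12.4]
finger_gap: 0.0261
gripper_force: 60.7
```

Run:
```python
from h import *
o=arm.get_obs(); print(o["joint_positions"].round(3),o["ft_torque"],o["ft_force"],o["tcp_pos"],o["eef_rot"])
```

```text
[ 0.465  0.871 -0.839  1.658  0.763  0.97   0.509] [ 0.37869433 -1.41917589 -0.03183432] [  6.84246934   2.4131906  -12.39783132] [ 0.61638556 -0.02158306  0.11305462] [ 6.38248055e-01  3.07586681e+00 -2.15268718e-03]
```

Call:
send_rows([
  {"grip": 255, "delta_pos": [0, 0, -0.2], "turn": 0},
  {"grip": 255, "delta_pos": [0, 0, -0.2], "turn": 0},
  {"grip": 100, "delta_pos": [0, 0, -0.2], "turn": 0},
  {"grip": 100, "delta_pos": [0, 0, -0.2], "turn": 0},
  {"grip": 100, "delta_pos": [0, 0, -0.2], "turn": 0},
  {"grip": 100, "delta_pos": [0, 0, -0.2], "turn": 0},
])

```text
time_s: 9.55
tcp_pos: [0.6157, -0.0205, 0.1134]
eef_rot: [-0.64, -3.076, 0.002]
ft_force: [-0.8, -0.3, 0.2]
finger_gap: 0.0518
gripper_force: 0.0
```

Call:
send_rows([
  {"grip": 100, "delta_pos": [0, 0, 2], "turn": 0},
  {"grip": 100, "delta_pos": [0, 0, 5], "turn": 0},
  {"grip": 100, "delta_pos": [0, 0, 9], "turn": 0},
  {"grip": 100, "delta_pos": [0, 0, 11], "turn": 0},
  {"grip": 100, "delta_pos": [0, 0, 11], "turn": 0},
  {"grip": 100, "delta_pos": [0, 0, 11], "turn": 0},
  {"grip": 100, "delta_pos": [0, 0, 11], "turn": 0},
])

```text
time_s: 10.25
tcp_pos: [0.6151, -0.0209, 0.2215]
eef_rot: [-0.64, -3.073, 0.003]
ft_force: [-0.5, -0.1, -1.2]
finger_gap: 0.0517
gripper_force: 0.0
```

Run:
```python
from h import *
o=arm.get_obs(); print(o["joint_positions"].round(3),o["tcp_pos"],o["eef_rot"])
for n in ("top","wrist"):
    p,d,k=snap(n); C=cloud(d,k)
    m=(C[...,2]>.09)&(C[...,2]<.13)&(np.hypot(C[...,0]-.616,C[...,1]+.021)<.016)
    if m.sum(): print(n,m.sum(),np.median(C[m],0))
    m=(C[...,2]>.036)&(C[...,2]<.05)&(np.hypot(C[...,0]-.502,C[...,1]-.08)<.03)
    if m.sum(): print(n,"knob",m.sum(),C[m].mean(0),cv2.minAreaRect(C[m][:,:2].astype(np.float32)*1000))
    save(p,n+"2.png")
```

```text
[ 0.504  0.754 -0.926  1.556  0.639  1.162  0.606] [ 0.61514321 -0.02093947  0.2214843 ] [-6.39666376e-01 -3.07292670e+00  2.62749512e-03]
top knob 94 [0.5074565 0.0775522 0.041114 ] ((511.7262268066406, 78.68829345703125), (25.6719913482666, 35.94715881347656), 88.00291442871094)
wrist 1033 [ 0.61349079 -0.0201783   0.11228664]
wrist knob 855 [0.50677241 0.07729554 0.04145787] ((511.69970703125, 75.96732330322266), (25.290082931518555, 38.905277252197266), 70.20880889892578)
```

View pics/wrist2.png

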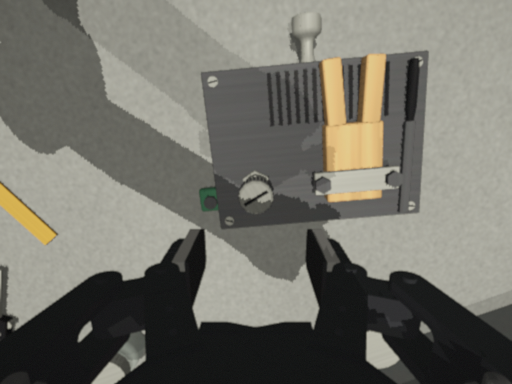

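The wrist view shows the head at (256,195) raised above its hex bush, and the knob disc at (306,28). I'll check the lift precisely and compute the knob.

Run:
```python
from h import *
z=np.load("w1.npz"); A=cloud(z["d"],(*z["k0"],z["T"])); p,d,k=snap("wrist"); B=cloud(d,k)
for C,zz in((A,.0955),(B,.113)):
    m=(abs(C[...,2]-zz)<.012)&(np.hypot(C[...,0]-.615,C[...,1]+.021)<.018); P=C[m]; print(m.sum(),np.percentile(P[:,2],[25,50,75,90,97]).round(4)); t=P[P[:,2]>np.percentile(P[:,2],90)-.0015]; print(len(t),t.mean(0), cv2.minEnclosingCircle(t[:,:2].astype(np.float32)*1000))
    q=C[(abs(C[...,2]-.062)<.004)&(abs(C[...,0]-.607)<.12)&(abs(C[...,1]-.045)<.12)]; print("plate",np.median(q[:,2]),cv2.minAreaRect(q[:,:2].astype(np.float32)*1000))
C=B; x=np.array([np.cos(np.radians(-18.4)),np.sin(np.radians(-18.4))]); y=np.array([-x[1],x[0]])
m=(C[...,2]>.0375)&(C[...,2]<.055)&(np.hypot(C[...,0]-.502,C[...,1]-.08)<.04); D=C[m][:,:2]-[.6075,.0449]
P=D[(D@x<-.08)]; print("knob x",np.percentile(P@x,[1,50,99]),"y",np.percentile(P@y,[1,50,99]), C[m][:,2].max())
```

```text
895 [0.0952 0.0961 0.0966 0.0971 0.0976]
604 [ 0.61520772 -0.02117082  0.0965194 ] ((614.7101440429688, -21.376861572265625), 13.777288436889648)
plate 0.06243335274926731 ((605.1788940429688, 45.22846221923828), (199.48817443847656, 150.18540954589844), 71.68952178955078)
998 [0.1116 0.1123 0.1128 0.1133 0.1137]
703 [ 0.61505635 -0.02076372  0.11265925] ((615.2145385742188, -21.00676918029785), 13.648637771606445)
plate 0.0624456291080826 ((605.8641357421875, 45.610748291015625), (201.15481567382812, 150.13711547851562), 71.63888549804688)
knob x [-0.11973117 -0.10876889 -0.08057908] y [-0.01207488 -0.00088447  0.01145327] 0.04804570226174615
```

By camera the lift is only about 16.2 mm, short of the stop. I'll regrip and turn further.

Call:
send_rows([
  {"grip": 100, "delta_pos": [0, 0, -3], "turn": 0},
  {"grip": 100, "delta_pos": [0, 0, -6], "turn": 0},
  {"grip": 100, "delta_pos": [0, 0, -9], "turn": 0},
  {"grip": 100, "delta_pos": [0, 0, -11.2], "turn": 0},
  {"grip": 100, "delta_pos": [0, 0, -11.2], "turn": 0},
  {"grip": 255, "delta_pos": [0, 0, -11.2], "turn": 0},
  {"grip": 255, "delta_pos": [0, 0, -11.2], "turn": 0},
  {"grip": 255, "delta_pos": [0, 0, -11.2], "turn": 0},
], squeeze=80)

```text
time_s: 11.2
tcp_pos: [0.6161, -0.0213, 0.1124]
eef_rot: [0.642, 3.075, -0.003]
ft_force: [-2.5, -2.0, 3.4]
finger_gap: 0.0253
gripper_force: 78.9
```

Call:
send_rows([
  {"grip": 255, "delta_pos": [0, 0, 0], "turn": 0},
  {"grip": 255, "delta_pos": [0, 0, 0.1], "turn": 0},
  {"grip": 255, "delta_pos": [0, 0, 0.12], "turn": 6},
  {"grip": 255, "delta_pos": [0, 0, 0.15], "turn": 12},
  {"grip": 255, "delta_pos": [0, 0, 0.18], "turn": 18},
  {"grip": 255, "delta_pos": [0, 0, 0.2], "turn": 24},
])

```text
time_s: 11.8
tcp_pos: [0.6161, -0.0211, 0.1133]
eef_rot: [0.018, -3.141, 0.002]
ft_force: [-2.9, -2.9, 2.0]
finger_gap: 0.0258
gripper_force: 79.3
```

Run:
```python
from h import *
o=arm.get_obs(); print(o["joint_positions"].round(3),o["ft_torque"],o["ft_force"],o["tcp_pos"],o["eef_rot"])
```

```text
[ 0.507  0.91  -0.936  1.657  0.84   1.026  0.869] [-0.61068017  0.34624674 -0.05747912] [-2.92045366 -2.92920031  1.96082209] [ 0.61607113 -0.02108882  0.11330974] [ 1.82553848e-02 -3.14134993e+00  2.05786816e-03]
```

Call:
send_rows([
  {"grip": 255, "delta_pos": [0, 0, 0.13], "turn": 6},
  {"grip": 255, "delta_pos": [0, 0, 0.16], "turn": 12},
  {"grip": 255, "delta_pos": [0, 0, 0.19], "turn": 18},
  {"grip": 255, "delta_pos": [0, 0, 0.22], "turn": 24},
])

```text
time_s: 12.2
tcp_pos: [0.6161, -0.021, 0.1147]
eef_rot: [0.671, -3.069, 0.001]
ft_force: [-1.4, -2.0, -0.3]
finger_gap: 0.0256
gripper_force: 79.3
```

Run:
```python
from h import *
o=arm.get_obs(); print(o["joint_positions"].round(3),o["ft_torque"],o["ft_force"],o["tcp_pos"],o["eef_rot"])
```

```text
[ 0.543  0.949 -1.028  1.655  0.907  1.085  1.238] [-0.44787171  0.28238404 -0.10632056] [-1.36133474 -2.03141413 -0.28428667] [ 0.61608076 -0.02095264  0.11468234] [ 6.70934233e-01 -3.06852028e+00  5.77530991e-04]
```

Call:
send_rows([
  {"grip": 255, "delta_pos": [0, 0, 0.03], "turn": 6},
  {"grip": 255, "delta_pos": [0, 0, 0.06], "turn": 12},
  {"grip": 255, "delta_pos": [0, 0, 0.06], "turn": 12},
])

```text
time_s: 12.5
tcp_pos: [0.616, -0.0209, 0.1151]
eef_rot: [0.982, -2.983, -0.0]
ft_force: [-0.7, -2.5, -2.4]
finger_gap: 0.0255
gripper_force: 79.5
```

Run:
```python
from h import *
o=arm.get_obs(); print(o["joint_positions"].round(3),o["ft_torque"],o["ft_force"],o["tcp_pos"],o["eef_rot"])
```

```text
[ 0.559  0.97  -1.071  1.654  0.937  1.115  1.421] [-0.4686753   0.14083525 -0.15863799] [-0.69288507 -2.54112046 -2.44742409] [ 0.61601078 -0.02087714  0.11511183] [ 9.81776975e-01 -2.98342612e+00 -4.38460631e-04]
```

Call:
send_rows([
  {"grip": 100, "delta_pos": [0, 0, 0], "turn": 0},
  {"grip": 100, "delta_pos": [0, 0, 0], "turn": 0},
  {"grip": 100, "delta_pos": [0, 0, 0], "turn": 0},
  {"grip": 100, "delta_pos": [0, 0, 3], "turn": 0},
  {"grip": 100, "delta_pos": [0, 0, 7], "turn": 0},
  {"grip": 100, "delta_pos": [0, 0, 11], "turn": 0},
  {"grip": 100, "delta_pos": [0, 0, 11], "turn": 0},
  {"grip": 100, "delta_pos": [0, 0, 11], "turn": 0},
])

```text
time_s: 13.3
tcp_pos: [0.6166, -0.0195, 0.2273]
eef_rot: [-0.983, 2.981, -0.001]
ft_force: [-0.3, -1.0, -0.6]
finger_gap: 0.052
gripper_force: 0.0
```

Run:
```python
from h import *
p,d,k=snap("wrist"); C=cloud(d,k); o=arm.get_obs(); print(o["tcp_pos"],o["eef_rot"])
m=(abs(C[...,2]-.113)<.012)&(np.hypot(C[...,0]-.615,C[...,1]+.021)<.018); P=C[m]; print(m.sum(),np.percentile(P[:,2],[25,50,75,90,97]).round(4))
q=C[(abs(C[...,2]-.062)<.004)&(abs(C[...,0]-.607)<.12)&(abs(C[...,1]-.045)<.12)]; print("plate",np.median(q[:,2]))
```

```text
[ 0.61594209 -0.02020798  0.22571713] [-9.83699773e-01  2.98354805e+00 -1.11515034e-03]
1004 [0.114  0.1148 0.1153 0.1157 0.1162]
plate 0.06245379132466311
```

The lift is now 18.7 mm by camera, so the screw is at its stop. Next I go to the knob.

Call:
send_rows([
  {"grip": 100, "delta_pos": [-2, 1.7, 0], "turn": -8},
  {"grip": 100, "delta_pos": [-4, 3.4, 0], "turn": -16},
  {"grip": 100, "delta_pos": [-6, 5.1, 0], "turn": -24},
  {"grip": 100, "delta_pos": [-8, 6.8, 0], "turn": -32},
  {"grip": 100, "delta_pos": [-10, 8.5, 0], "turn": -40},
  {"grip": 100, "delta_pos": [-12, 10.2, 0], "turn": -48},
  {"grip": 100, "delta_pos": [-12, 10.2, 0], "turn": -55},
  {"grip": 100, "delta_pos": [-12, 10.2, 0], "turn": -55},
])

```text
time_s: 14.15
tcp_pos: [0.4951, 0.0818, 0.225]
eef_rot: [-0.502, -3.1, 0.003]
ft_force: [1.3, -0.1, 0.4]
finger_gap: 0.0516
gripper_force: 0.0
```

Call:
send_rows([
  {"grip": 100, "delta_pos": [0, 0, -4], "turn": 0},
  {"grip": 100, "delta_pos": [0, 0, -8], "turn": 0},
  {"grip": 100, "delta_pos": [0, 0, -10], "turn": 0},
  {"grip": 100, "delta_pos": [0, 0, -10], "turn": 0},
  {"grip": 100, "delta_pos": [0, 0, -10], "turn": 0},
  {"grip": 100, "delta_pos": [0, 0, -10], "turn": 0},
])

```text
time_s: 14.75
tcp_pos: [0.497, 0.082, 0.1268]
eef_rot: [0.505, 3.099, 0.002]
ft_force: [-0.1, 0.9, 0.3]
finger_gap: 0.0518
gripper_force: 0.0
```

Run:
```python
from h import *
o=arm.get_obs(); print(o["joint_positions"].round(3),o["tcp_pos"],o["eef_rot"], np.degrees(2*np.arctan2(o["eef_rot"][1],o["eef_rot"][0])))
```

```text
[ 0.33   0.716 -0.846  1.97   0.753  0.801  0.296] [0.49703279 0.08202606 0.12676491] [5.04595374e-01 3.09900888e+00 2.06708908e-03] 161.50397216312402
```

On target at (0.497, 0.082) with yaw 161.5°. Descending 8.7 cm and closing lightly.

Call:
send_rows([
  {"grip": 100, "delta_pos": [0, 0, -3], "turn": 0},
  {"grip": 100, "delta_pos": [0, 0, -6], "turn": 0},
  {"grip": 100, "delta_pos": [0, 0, -8], "turn": 0},
  {"grip": 100, "delta_pos": [0, 0, -8.7], "turn": 0},
  {"grip": 100, "delta_pos": [0, 0, -8.7], "turn": 0},
  {"grip": 100, "delta_pos": [0, 0, -8.7], "turn": 0},
], squeeze=30)

```text
time_s: 15.35
tcp_pos: [0.4971, 0.0822, 0.0401]
eef_rot: [0.505, 3.098, 0.002]
ft_force: [-0.4, 0.2, 0.1]
finger_gap: 0.0522
gripper_force: 0.0
```

Call:
send_rows([
  {"grip": 150, "delta_pos": [0, 0, 0], "turn": 0},
  {"grip": 255, "delta_pos": [0, 0, 0], "turn": 0},
  {"grip": 255, "delta_pos": [0, 0, 0], "turn": 0},
  {"grip": 255, "delta_pos": [0, 0, 0], "turn": 0},
  {"grip": 255, "delta_pos": [0, 0, 0], "turn": 0},
])

```text
time_s: 15.85
tcp_pos: [0.4967, 0.0816, 0.04]
eef_rot: [0.505, 3.099, -0.001]
ft_force: [-0.4, -1.1, 5.5]
finger_gap: 0.0263
gripper_force: 29.2
```

Call:
send_rows([
  {"grip": 255, "delta_pos": [-0.76, 0.25, 0], "turn": 0},
  {"grip": 255, "delta_pos": [-1.52, 0.5, 0], "turn": 0},
  {"grip": 255, "delta_pos": [-2.28, 0.76, 0], "turn": 0},
  {"grip": 255, "delta_pos": [-3.04, 1.01, 0], "turn": 0},
  {"grip": 255, "delta_pos": [-3.8, 1.26, 0], "turn": 0},
  {"grip": 255, "delta_pos": [-4.55, 1.51, 0], "turn": 0},
  {"grip": 255, "delta_pos": [-5.3, 1.76, 0], "turn": 0},
  {"grip": 255, "delta_pos": [-5.7, 1.9, 0], "turn": 0},
])

```text
time_s: 16.65
tcp_pos: [0.4396, 0.1006, 0.04]
eef_rot: [0.504, 3.098, -0.001]
ft_force: [7.1, -4.7, 5.1]
finger_gap: 0.0265
gripper_force: 29.3
```

Call:
send_rows([
  {"grip": 255, "delta_pos": [-0.1, 0.03, 0], "turn": 0},
  {"grip": 255, "delta_pos": [-0.1, 0.03, 0], "turn": 0},
  {"grip": 255, "delta_pos": [-0.1, 0.03, 0], "turn": 0},
])

```text
time_s: 16.95
tcp_pos: [0.4397, 0.1005, 0.0399]
eef_rot: [0.506, 3.097, -0.001]
ft_force: [2.4, -2.6, 8.3]
finger_gap: 0.0262
gripper_force: 29.7
```

The knob moved 60 mm. Now I release, go up and check.

Call:
send_rows([
  {"grip": 100, "delta_pos": [0, 0, 0], "turn": 0},
  {"grip": 100, "delta_pos": [0, 0, 0], "turn": 0},
  {"grip": 100, "delta_pos": [0, 0, 0], "turn": 0},
  {"grip": 100, "delta_pos": [0, 0, 3], "turn": 0},
  {"grip": 100, "delta_pos": [0, 0, 7], "turn": 0},
  {"grip": 100, "delta_pos": [0, 0, 12], "turn": 0},
  {"grip": 100, "delta_pos": [0, 0, 17], "turn": 0},
  {"grip": 100, "delta_pos": [0, 0, 20], "turn": 0},
])

```text
time_s: 17.75
tcp_pos: [0.4383, 0.1021, 0.2418]
eef_rot: [0.503, 3.098, 0.003]
ft_force: [1.1, -0.5, -0.3]
finger_gap: 0.0521
gripper_force: 0.0
```

Call:
send_rows([
  {"grip": 100, "delta_pos": [0, -4, 0], "turn": 0},
  {"grip": 100, "delta_pos": [0, -8, 0], "turn": 0},
  {"grip": 100, "delta_pos": [0, -12, 0], "turn": 0},
  {"grip": 100, "delta_pos": [0, -16, 0], "turn": 0},
  {"grip": 100, "delta_pos": [0, -20, 0], "turn": 0},
  {"grip": 100, "delta_pos": [0, -20, 0], "turn": 0},
  {"grip": 100, "delta_pos": [0, -20, 0], "turn": 0},
  {"grip": 100, "delta_pos": [0, -20, 0], "turn": 0},
])

```text
time_s: 18.55
tcp_pos: [0.4379, -0.0976, 0.2388]
eef_rot: [-0.502, -3.101, -0.001]
ft_force: [0.1, -1.0, 0.6]
finger_gap: 0.0522
gripper_force: 0.0
```

Run:
```python
from h import *
p,d,k=snap("top"); C=cloud(d,k); save(p,"top3.png")
m=(abs(C[...,2]-.113)<.012)&(np.hypot(C[...,0]-.615,C[...,1]+.021)<.016); print("head z",np.median(C[m],0),m.sum())
x=np.array([.949,-.3155]); D=C[...,:2]-[.6075,.0449]
m=(C[...,2]>.036)&(C[...,2]<.055)&(abs(D@[.3155,.949])<.02)&(D@x<-.09)&(D@x>-.25); print("knob front x",(D[m]@x).min())
```

```text
head z [ 0.61528484 -0.02100168  0.11351121] 111
knob front x -0.17900903121124076
```

View pics/top3.png

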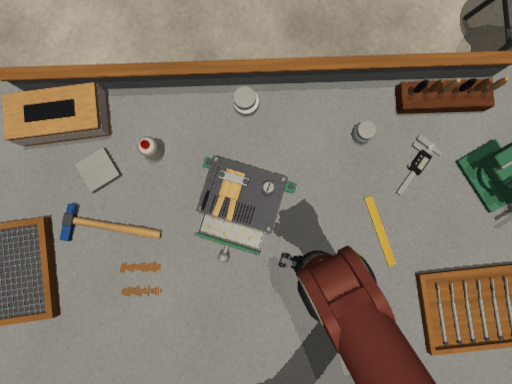

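The drawer is out, with the knob at (223,255) and its front 60 mm out (-0.179 against -0.119). The screw at (268,188) is still up and the bystanders have not moved.

```bash
python3 -c "
from bench import arm
print(arm.job_done())"
```

```text
the job is handed in; nothing more can be done
None
```

The screw is out at its stop and holding by itself, the drawer is open about 60 mm, nothing else on the bench was moved, and the job is handed in; no verdict was returned.

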